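Refit the return spring of the hamburger press

TASK

The hamburger press has been washed and its return spring stands beside it, tail end down. Slip the spring over the press's upright guide rod, turning it a little where it snags until its inturned tail drops into the rod's groove, and bring it fully home on its seat; then swing the press arm over and down so that it rests on the spring, and leave it there. Do not knock over the salt shaker or the syrup jug.

Things in the scene. Friction and masses are not known exactly. Their poses are not given: they have to be found in the camera images.
- press: Bare aluminium hinged hamburger press fixed to the counter; base 270 long (local x -147 to +123 mm), 120 wide, top 22 mm up. Origin: on the guide rod's axis at counter level, z up. Local -x is the front with the round steel patty mould (106 across, rim 40 mm up, centre at x=-85); +x is the back with the arm's hinge.
- press_seat (a point): On the rod's axis at the seat, the flat top (40 mm across) of the boss from which the rod rises, 32 mm above the counter. The spring's foot comes to rest here. Axes as the press.
- rod_top (a point): Centre of the steel guide rod's free end, 92 mm above the seat, 124 mm above the counter. Rod 18 mm across, tapered to 14 over its top 4 mm. A groove 8 wide and 7.5 deep, open at the top, runs down its whole length to the seat on the press's -x side. Axes as the press.
- press_hinge (a point): Middle of the arm's hinge axis (along the press's y), 85 mm behind the rod (+x), 112.5 mm above the counter; the two cheeks round it are 71 mm apart over all and 131 mm high. Axes as the press.
- press_knob (a point): On the arm's centre line, 200 mm from the hinge, in its black knob (28 across, ends at 216 mm); moves with the arm. Arm: two rails 44 wide over all, 10 thick, with a gap of 22 for the rod, to 120 mm from the hinge, then a bar 22 wide, 12 thick. A pressing disc 92 across sits 52 mm off the bar, 165 mm from the hinge, on the arm's rod side; the back side is plain.
- press_arm (a joint): Arm hinge, rad. 0: leaning back 40 degrees past upright, on its stop; 0.70: upright; 2.27: level over rod and mould. Past upright it sinks by its own weight (0.32 kg, damped, 2 to 3 s) and rests on the spring at about 2.29, the rod's end between its rails; with no spring it sinks to 2.50. Pushing it up to upright takes under 0.7 N m at moderate speed.
- spring: Dark steel compression coil spring, loose, 80 long, 30 mm outside, 22 mm inside, 4 mm wire, 8 turns, about 90 g, standing upright. Origin: centre of its foot, z up along its axis. At the foot the wire ends in a straight tail turned inward from the local -x side; the wire's top end is on the same side. It gives about 1.3 mm per newton along its axis, 20 mm at most.
- spring_tail (a point): Tip of the spring's tail, inside the bore at the foot's level, 3.5 mm from the axis on the spring's -x side; the tail is 4 mm thick. It passes down the rod only inside the groove: the spring's yaw must equal the press's; up to 0.25 rad off it enters freely, from about 0.5 rad on it snags on the rod's end.
- salt_shaker: Glass salt shaker with a grey cap, 44 across, 90 high, loose. Origin: centre of its underside. It stands on one side of the press and the spring on the other, either way round.
- syrup_jug: Glass syrup jug with a black handle, 73x95x131 mm, loose, behind to the right. Origin: centre of its underside.

How it is judged:
By the outcome, as a careful person would: the job done as asked, in the order asked, and still so for the second after the job is handed in, with the robot touching nothing.
It also fails if it takes over 64 s, if anything falls off the work surface, if the arm or the gripper's body presses on something with over 40 N, if the wrist force passes 120 N, or if a joint passes its speed limit or range.

ROBOT

A 7-joint arm with a two-finger parallel gripper is mounted at the origin on a cart in front of the work surface, level with it; the furniture and walls round the work are solid. World frame = base frame: x ahead of the robot, y to its left, z up, the work surface at z = 0. Lengths are in m, angles in rad, forces in N, time in s.
With the tool pointing down it reaches from about 0.425 to 0.875 m from the base axis. Payload 4.7 kg.
Tool frame: the origin (TCP) lies midway between the tips of the shut fingers; the grasp point (between the pads) lies behind it (env.tcp_to_grasp is the z of the grasp point in the tool frame, in m); z points along the fingers, y is the direction in which the jaws open and shut (so a half turn about z gives the same grasp; the last joint's range is limited). The gripper opens to 85 mm and grips with 20 to 120 N. Pads are 22 mm wide; open, the fingers measure 114 mm over their backs; the gripper's body (76 mm by 85 mm) begins 54 mm behind the grasp point. The pads swing forward as they close: fully open they stand 13 mm farther back than shut.
Start: joints at [-1.148, 0.321, -0.07, 1.45, 0.023, 1.371, -0.057], TCP at [0.258, 0.596, 0.231] pointing down, gripper open.
Joint ranges: [-2.86, 2.86], [-0.3, 2.09], [-1.38, 1.24], [0.06, 2.45], [-1.56, 4.7], [0.09, 2.05], [-2.69, 2.69]. Speed limits (rad/s): [2.57, 2.57, 3.14, 3.14, 3.14, 3.14, 3.14].

INTERFACE

Orientations are given as a rotation vector (axis times angle).
In Python, from bench import env gives the robot as it stands.
- The arm moves only by the tool play_rows, never from a script. Its argument "deltas" is a list of rows, each a list of 6 numbers: the shift along the tool's x, y, z in mm, then the turn, a rotation vector about the tool's x, y, z in degrees. In form: [[tx, ty, tz, ax, ay, az], ...]. A call has 1 to 8 rows; each row is the pose to reach, as a shift and turn from the pose measured when the call began, along the tool's axes at that moment; what a row does not reach only later rows make up. A row lasts 1/8 s, in which the tool goes at most 62.5 mm and 10.7 degrees, less where a joint would pass 70% of its speed; a pose out of reach is approached as far as the arm can. A call with a gripper value outside its range is refused whole. "grip" is the closure, from 0 (fully open) to 1 (shut), set as the call begins (left out, the last holds). The fingers move at their own pace and stop on an object; "grip_force" is the grip in N (left out, the last holds). Time passes only in rows, so rows that repeat a pose let the fingers close. It gives the time, the measured TCP pose, the force and the opening at its end, in the units of the state.
- env.observe(): the state, without advancing time (a new reading comes with each control period).
- env.get_image(name): name is "scene" or "top"; returns the picture (420x560x3 uint8, red, green, blue); there is no depth.
- env.calibration(name): a dict with "fx", "fy", "cx", "cy" (pixels), "pose" (4x4, takes a point from camera to world coordinates). Camera axes: x right, y up, looking along -z (the intrinsics and any distortion apply to the point x, -y, -z); pixel columns grow to the right and rows downward; lengths in m; the calibration is good to about 2 mm. A picture is of the moment at which its call begins. calibration takes no time and is no camera call.
- env.sign_off(): hands the job in, once; it reports no verdict.
The state is a dict: "t": time; "joints": joint angles; "joint_velocities": joint speeds; "tau": joint torques, N m; "tool_pos": TCP position; "orientation": TCP orientation; "wrist_force": force on the tool from outside, world axes, zero at the start; "moment": the same for the moment, N m; "gripper_width": finger opening in m.
Only numpy, scipy, OpenCV 4.12 (cv2) and the standard library are available. Lean on these libraries where they do the work, as an engineer would, in place of code of your own. Each camera call takes 0.05 s, during which the arm holds its last target. There are 200 camera calls.

## Working session

There is one attempt and no reset: what is moved stays moved. The work goes in short steps, Python scripts to look and compute and a tool call to move; the robot and the scene stay as the last step left them, time stands still between calls to the robot, and variables do not carry over. Pictures are saved under pics/ and viewed, about 8 in all and at most 12, crops included, and the job is handed in when it is done.

Besides the shell and the picture viewer there is one more tool, called after "Request:" by a JSON object that holds its "api" and its "payload", one argument or row to a line. play_rows: Moves the arm, as the interface text tells. Its arguments: {"type":"object","properties":{"deltas":{"type":"array"},"grip":{"type":"number"},"grip_force":{"type":"number"}},"required":["deltas"]}

```bash
mkdir -p pics; ls
python3 - <<'E'
from bench import env
import cv2
for n in("scene","top"):
    cv2.imwrite(f"pics/{n}0.png",env.get_image(n)[:,:,::-1]); c=env.calibration(n); print(n,c)
print(env.observe(),env.tcp_to_grasp)
E
```

```text
pics
scene {'fx': 437.22042880212905, 'fy': 437.22042880212905, 'cx': 281.97100208503474, 'cy': 202.57832547852738, 'pose': array([[ 0.84675543,  0.36294937, -0.3889383 ,  0.11848209],
       [-0.53151521,  0.5465656 , -0.64711485, -0.72304349],
       [-0.02228963,  0.75467463,  0.6557205 ,  0.92968226],
       [ 0.        ,  0.        ,  0.        ,  1.        ]])}
top {'fx': 520.1151856360144, 'fy': 520.1151856360144, 'cx': 274.0107531405324, 'cy': 203.89868833711492, 'pose': array([[ 0.01496505,  0.99790129, -0.06300053,  0.47097626],
       [-0.99980709,  0.01413247, -0.01364036,  0.00191688],
       [-0.01272138,  0.0631925 ,  0.99792027,  1.69060992],
       [ 0.        ,  0.        ,  0.        ,  1.        ]])}
{'t': 0.1, 'joints': array([-1.14789532,  0.32175026, -0.07004419,  1.45155314,  0.0225944 ,
        1.37079772, -0.05688189]), 'joint_velocities': array([-0.00155063, -0.00102875,  0.00120667, -0.00305455,  0.00129024,
        0.00070392, -0.00054532]), 'tau': array([-6.21422296e-04, -4.94876254e+01, -3.84282907e-01, -3.15207338e+01,
        1.29788576e-02,  7.54830369e-03, -4.64802486e-05]), 'tool_pos': array([0.25825541, 0.59597   , 0.23033158]), 'orientation': array([-6.37620105e-01, -3.07594915e+00,  2.67679348e-03]), 'wrist_force': array([-0.46921129,  0.71626888, -0.79435094]), 'moment': array([ 0.01209385, -0.02328201,  0.05760309]), 'gripper_width': 0.08519426189949236} -0.0187
```

View pics/scene0.png

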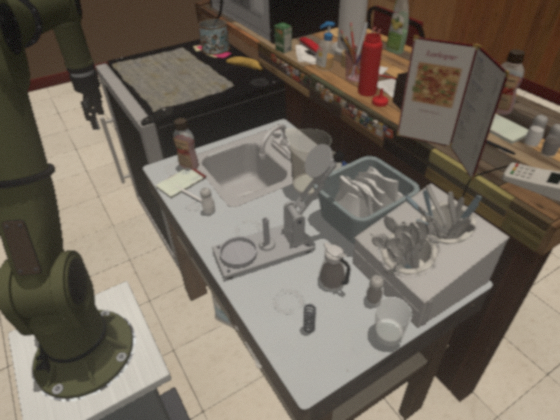

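View pics/top0.png

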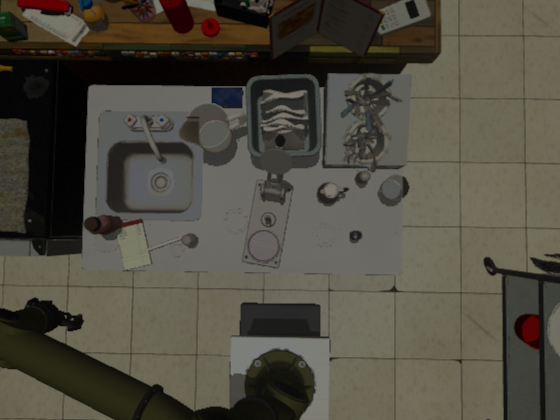

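The scene view shows the press at about (262,240), the spring at (309,318), the jug at (334,268) and the shaker at (207,200). In the top view the rod is near (268,219), the spring (355,236), the jug (330,192) and the shaker (188,240). Next I'll enlarge the parts that matter.

Run:
```python
import cv2,numpy as np
def crop(n,x,y,w,h,s):
    i=cv2.imread(f"pics/{n}0.png")[y:y+h,x:x+w]
    i=cv2.convertScaleAbs(i,alpha=1.5,beta=15)
    return cv2.resize(i,None,fx=s,fy=s,interpolation=cv2.INTER_CUBIC)
cv2.imwrite("pics/topc.png",crop("top",235,145,133,125,6)[:600] if False else cv2.resize(crop("top",235,145,140,125,1),(672,600),interpolation=cv2.INTER_CUBIC))
a=crop("scene",205,195,120,100,5)
b=cv2.resize(crop("scene",290,295,40,45,1),(400,450),interpolation=cv2.INTER_CUBIC)
cv2.imwrite("pics/scenec.png",cv2.resize(crop("scene",205,190,150,150,1),(600,600),interpolation=cv2.INTER_CUBIC))
```

```text
(no output)
```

View pics/topc.png

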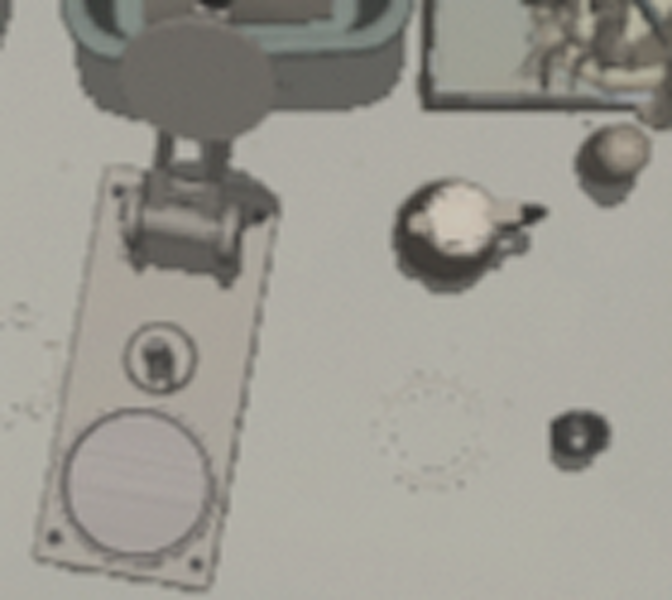

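View pics/scenec.png

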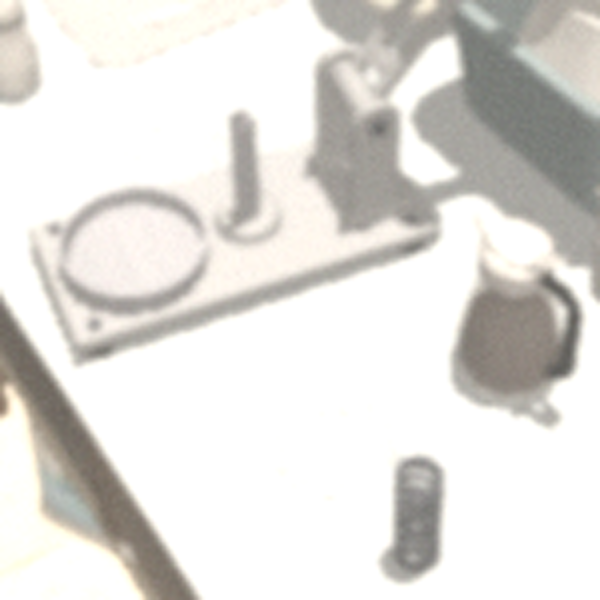

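The top crop (4.8x) shows the boss and rod base at (160,357), the mould rim centre at (138,482), base corners at (105,165), (278,203), (210,590) and (35,557), and the spring ring at about (580,437). The scene crop (4x) shows the rod top at (242,116), the boss at (248,218), and the spring from (419,467) at the top to (413,562) at the bottom. I'll fit the poses and overlay them on the pictures.

```bash
cat > h.py <<'E'
import numpy as np, cv2
from bench import env
from scipy.optimize import least_squares
C={n:env.calibration(n) for n in("scene","top")}
def proj(n,P):
    c=C[n]; T=np.linalg.inv(c["pose"]); p=np.atleast_2d(P)@T[:3,:3].T+T[:3,3]
    return np.c_[c["cx"]+c["fx"]*p[:,0]/-p[:,2], c["cy"]-c["fy"]*p[:,1]/-p[:,2]]
def tp(u,v,s=4.8): return np.array([235+(u+.5)/s-.5,145+(v+.5)/s-.5])
def sc(u,v,s=4.): return np.array([205+(u+.5)/s-.5,190+(v+.5)/s-.5])
def place(q,L):
    c,s=np.cos(q[2]),np.sin(q[2]); L=np.atleast_2d(L)
    return np.c_[q[0]+c*L[:,0]-s*L[:,1],q[1]+s*L[:,0]+c*L[:,1],L[:,2]]
def circ(r,z,x=0): 
    a=np.linspace(0,2*np.pi,40); return np.c_[x+r*np.cos(a),r*np.sin(a),0*a+z]
E
python3 - <<'E'
from h import *
B=.022
obs=[("top",[0,0,.032],tp(160,357),2),("top",[-.085,0,.04],tp(138,482),2),("top",[.123,.06,B],tp(105,165),1),("top",[.123,-.06,B],tp(278,205),.5),
("top",[-.147,-.06,B],tp(210,588),1),("top",[-.147,.06,B],tp(35,557),1),("scene",[0,0,.124],sc(242,116),2),("scene",[0,0,.032],sc(248,220),2),
("scene",[-.085,0,.04],sc(135,247),2),("scene",[-.147,.06,B],sc(32,233),1),("scene",[-.147,-.06,B],sc(80,350),1)]
def f(q): return np.concatenate([w*(proj(n,place(q,L))[0]-p) for n,L,p,w in obs])
q=least_squares(f,[.6,0,0],loss="soft_l1").x
print("press",q); 
for (n,L,p,w) in obs: print(n,L,np.round(proj(n,place(q,L))[0]-p,2))
so=[("scene",.08,sc(419,467)),("scene",0,sc(413,562)),("top",.08,tp(580,435))]
s=least_squares(lambda s:np.concatenate([proj(n,[s[0],s[1],z])[0]-p for n,z,p in so]),[.6,-.2]).x
print("spring",s,[np.round(proj(n,[*s,z])[0]-p,2) for n,z,p in so])
for nm,z,t in(("jug",.12,tp(455,218)),("pepper",.09,tp(620,150)),("salt",.09,np.array([188,239]))):
    print(nm,least_squares(lambda s:proj("top",[*s,z])[0]-t,[.6,0]).x)
S=np.r_[s,0]
out=[]
for n,(x,y,w,h) in(("top",(235,145,140,110)),("scene",(205,190,150,150))):
    im=cv2.imread(f"pics/{n}0.png"); k=4; im=cv2.resize(im[y:y+h,x:x+w],None,fx=k,fy=k,interpolation=cv2.INTER_CUBIC); im=cv2.convertScaleAbs(im,alpha=1.2)
    bx=np.array([[-.147,-.06,B],[.123,-.06,B],[.123,.06,B],[-.147,.06,B],[-.147,-.06,B]])
    for Q,L in[(q,bx),(q,circ(.053,.04,-.085)),(q,circ(.02,.032)),(q,circ(.007,.124)),(S,circ(.015,.08)),(S,circ(.015,0))]:
        p=((proj(n,place(Q,L))-[x,y]+.5)*k-.5); cv2.polylines(im,[np.round(p*8).astype(int)],False,(0,0,255),1,cv2.LINE_AA,3)
    out.append(im[:600,:400] if n=="scene_" else im)
a=out[0][:,:]; b=out[1]
b2=b[240:,200:]
W=800; canvas=np.zeros((600,800,3),np.uint8); 
A=cv2.resize(a,(460,361)); canvas[:361,:460]=A
Bc=b[200:420, 0:340]; 
canvas[:360,460:800]=b[60:420,0:340]; spx=b[400:600,360:480]; canvas[365:600,460:601]=cv2.resize(spx,(141,235))
spt=out[0][330:430,440:540]; canvas[365:600,100:335]=cv2.resize(spt,(235,235))
cv2.imwrite("pics/fit.png",canvas)
E
```

```text
press [ 0.52491743  0.0419835  -0.15303829]
top [0, 0, 0.032] [0.38 0.72]
top [-0.085, 0, 0.04] [0.4  1.08]
top [0.123, 0.06, 0.022] [-0.02  0.13]
top [0.123, -0.06, 0.022] [ 0.65 -2.05]
top [-0.147, -0.06, 0.022] [0.84 1.28]
top [-0.147, 0.06, 0.022] [0.26 1.39]
scene [0, 0, 0.124] [ 0.37 -0.36]
scene [0, 0, 0.032] [ 0.39 -2.68]
scene [-0.085, 0, 0.04] [ 0.08 -2.21]
scene [-0.147, 0.06, 0.022] [-1.04 -1.83]
scene [-0.147, -0.06, 0.022] [-0.25 -1.11]
spring [ 0.47699773 -0.23351498] [array([-0.52,  1.28]), array([ 0.39, -2.87]), array([1.55, 0.79])]
jug [ 0.61459417 -0.14363411]
pepper [ 0.66270389 -0.25204213]
salt [0.46006073 0.28683968]
```

View pics/fit.png

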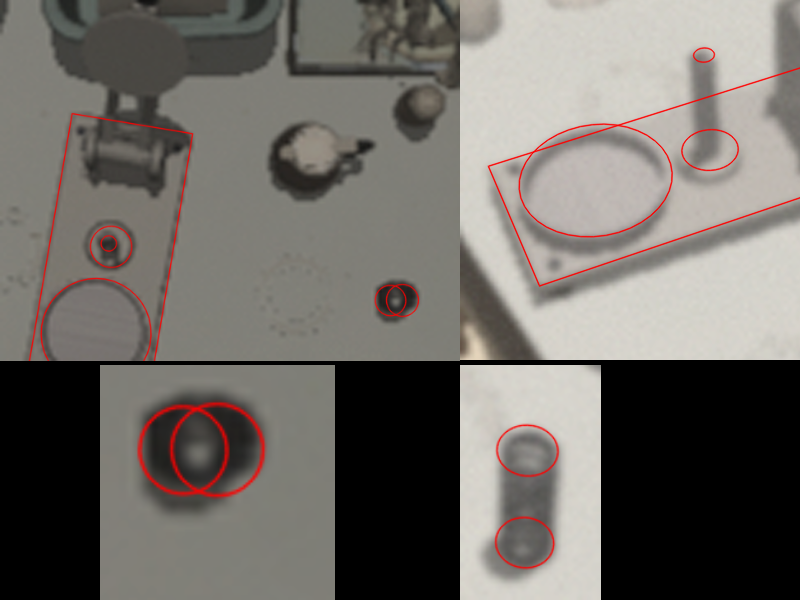

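The overlay fits: the press agrees in both views to about 1 px, and so does the spring. Spring at (0.477,-0.2335), press at (0.525,0.042) with yaw -0.153. I'll grasp 52 mm above the spring's foot with the jaws along world x.

```bash
cat >> h.py <<'E'
from scipy.spatial.transform import Rotation as Ro
def delta(p,yaw=0.,R=None):
    """tool-frame row from the current pose to point p, tool down, tool y at angle yaw from world x"""
    o=env.observe(); R0=Ro.from_rotvec(o["orientation"]).as_matrix()
    c,s=np.cos(yaw),np.sin(yaw)
    if R is None: R=np.array([[-s,c,0],[c,s,0],[0,0,-1.]])
    r=Ro.from_matrix(R0.T@R).as_rotvec(degrees=True)
    return np.round(np.r_[R0.T@(np.array(p)-o["tool_pos"])*1e3,r],1).tolist()
E
python3 - <<'E'
from h import *
print(delta([.50,.27,.25])); print(delta([.50,-.0,.25])); print(delta([.476,-.2345,.18]))
E
```

```text
[-351.4, -203.0, -19.3, -0.1, 0.1, 66.6]
[-458.7, -450.8, -18.8, -0.1, 0.1, 66.6]
[-529.9, -675.4, 51.5, -0.1, 0.1, 66.6]
```

Request:
{"api": "play_rows", "payload": {
  "deltas": [
    [-60, -35, -5, 0, 0, 10],
    [-120, -70, -10, 0, 0, 20],
    [-175, -105, -15, 0, 0, 30],
    [-235, -140, -19, 0, 0, 40],
    [-290, -175, -19, 0, 0, 50],
    [-350, -205, -19, 0, 0, 60],
    [-380, -260, -19, 0, 0, 66.6],
    [-400, -310, -19, 0, 0, 66.6]
  ]
}}

```text
t: 1.1
tool_pos: [0.5013, 0.1688, 0.2493]
orientation: [2.223, 2.218, -0.004]
wrist_force: [1.4, 0.1, 0.5]
gripper_width: 0.0852
```

Run:
```python
from h import *
o=env.observe();print(o["t"],o["tool_pos"],o["joints"]); print(delta([.476,-.2345,.18]))
```

```text
1.1 [0.50125212 0.16876835 0.24928577] [-0.70993733  0.05038162  0.347386    1.73487789 -0.01543568  1.36105469
 -0.36184884]
[-403.1, -24.3, 70.3, -0.0, 0.1, -0.1]
```

Request:
{"api": "play_rows", "payload": {
  "deltas": [
    [-60, -5, 0, 0, 0, 0],
    [-120, -10, 0, 0, 0, 0],
    [-180, -15, 0, 0, 0, 0],
    [-240, -20, 10, 0, 0, 0],
    [-300, -24, 20, 0, 0, 0],
    [-360, -24, 50, 0, 0, 0],
    [-403, -24, 70, 0, 0, 0],
    [-403, -24, 70, 0, 0, 0]
  ]
}}

```text
t: 2.1
tool_pos: [0.4735, -0.2383, 0.1785]
orientation: [-2.232, -2.21, 0.01]
wrist_force: [-0.8, 0.9, 0.8]
gripper_width: 0.0855
```

Run:
```python
from h import *
o=env.observe();print(o["t"],o["tool_pos"],o["joints"]); print(delta([.476,-.2345,.033]))
out=[]
for n,(x,y,w,h) in(("scene",(270,260,70,100)),("top",(315,195,80,85))):
    im=env.get_image(n)[:,:,::-1].copy(); cv2.imwrite(f"pics/{n}1.png",im)
    k=5 if n=="top" else 5; im=cv2.convertScaleAbs(cv2.resize(im[y:y+h,x:x+w],None,fx=k,fy=k,interpolation=cv2.INTER_CUBIC),alpha=1.4)
    out.append(cv2.copyMakeBorder(im,0,500-im.shape[0],0,0,cv2.BORDER_CONSTANT))
cv2.imwrite("pics/pre.png",np.hstack(out))
print(proj("top",[.476,-.2345,.08]),proj("scene",o["tool_pos"]),proj("top",o["tool_pos"]))
```

```text
2.1 [ 0.4735154  -0.23828064  0.17845984] [-0.30560271  0.11564782  0.77329777  1.84053183 -0.0794675   1.22200677
  0.48198412]
[4.4, 3.2, 145.4, -0.3, 0.2, -0.6]
[[357.30676914 236.3522108 ]] [[309.61607284 282.72578427]] [[363.61319183 237.20002433]]
```

View pics/pre.png

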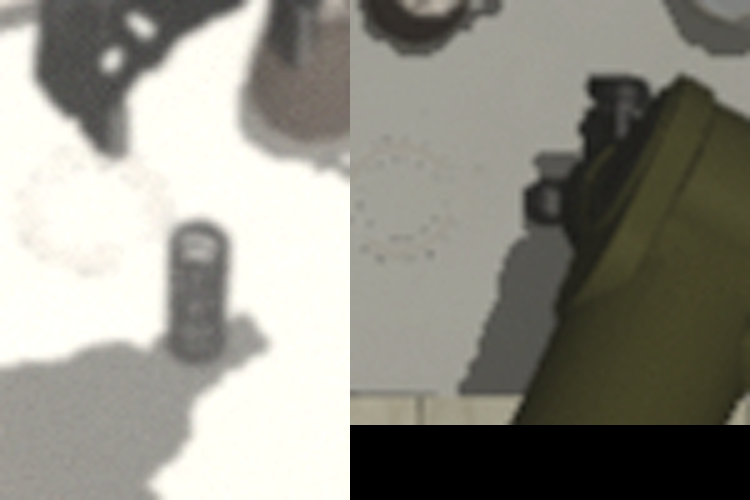

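The crop shows the spring upright in the scene view: silhouette columns 303.3 to 316, rows 303.2 to 332. The fingers are above and around it, not touching. In the top view the arm hides the spring. I'll refine the spring position from this silhouette.

Run:
```python
from h import *
def sil(s):
    p=np.vstack([proj("scene",place([*s,0],circ(.015,z))) for z in(0,.08)]); return np.array([p[:,0].min(),p[:,0].max(),p[:,1].min(),p[:,1].max()])
ob=np.array([303.2,316.1,303.2,332.1])
s=least_squares(lambda s:sil(s)-ob,[.477,-.234]).x; print(s,sil(s)-ob)
x=.5*(s+[.477,-.2335]); print(x,delta([*x,.033]))
```

```text
[ 0.47857586 -0.23504711] [-0.19903735  0.18752964 -0.74958675  0.72046608]
[ 0.47778793 -0.23427356] [0.1, 2.1, 146.9, -0.1, 0.1, -0.2]
```

Request:
{"api": "play_rows", "payload": {
  "deltas": [
    [0, 2, 50, 0, 0, 0],
    [0, 2, 100, 0, 0, 0],
    [0, 2, 140, 0, 0, 0],
    [0, 2, 147, 0, 0, 0],
    [0, 2, 147, 0, 0, 0]
  ]
}}

```text
t: 2.82
tool_pos: [0.4788, -0.2336, 0.0338]
orientation: [2.223, 2.219, -0.003]
wrist_force: [0.5, 0.2, -0.3]
gripper_width: 0.0854
```

Request:
{"api": "play_rows", "payload": {
  "deltas": [
    [0, 0, 0, 0, 0, 0],
    [0, 0, 0, 0, 0, 0],
    [0, 0, 0, 0, 0, 0],
    [0, 0, 0, 0, 0, 0],
    [0, 0, 0, 0, 0, 0],
    [0, 0, 0, 0, 0, 0]
  ],
  "grip": 0.7,
  "grip_force": 25
}}

```text
t: 3.58
tool_pos: [0.4793, -0.2337, 0.0341]
orientation: [2.222, 2.219, -0.002]
wrist_force: [0.8, 0.5, 2.1]
gripper_width: 0.0284
```

Request:
{"api": "play_rows", "payload": {
  "deltas": [
    [0, 0, 0, 0, 0, 0],
    [0, 0, 0, 0, 0, 0],
    [0, 0, -50, 0, 0, 0],
    [0, 0, -100, 0, 0, 0],
    [0, 0, -150, 0, 0, 0],
    [0, 0, -170, 0, 0, 0],
    [0, 0, -170, 0, 0, 0]
  ],
  "grip": 0.9,
  "grip_force": 30
}}

```text
t: 4.45
tool_pos: [0.4797, -0.2336, 0.205]
orientation: [2.221, 2.218, -0.0]
wrist_force: [-0.6, -0.7, -1.6]
gripper_width: 0.0279
```

Run:
```python
from h import *
o=env.observe();print(o["t"],o["tool_pos"],o["gripper_width"],o["wrist_force"]); print(delta([.525,.042,.205]))
```

```text
4.45 [ 0.47969297 -0.23363329  0.20499187] 0.02792163124955952 [-0.59027097 -0.70055621 -1.5516493 ]
[275.7, 44.9, -0.5, 0.1, 0.1, -0.1]
```

Request:
{"api": "play_rows", "payload": {
  "deltas": [
    [55, 10, 0, 0, 0, 0],
    [110, 20, 0, 0, 0, 0],
    [165, 30, 0, 0, 0, 0],
    [220, 38, 0, 0, 0, 0],
    [265, 44, 0, 0, 0, 0],
    [276, 45, 0, 0, 0, 0],
    [276, 45, 0, 0, 0, 0],
    [276, 45, 0, 0, 0, 0]
  ]
}}

```text
t: 5.45
tool_pos: [0.5246, 0.0402, 0.2037]
orientation: [2.224, 2.215, -0.003]
wrist_force: [-0.6, 0.4, -1.9]
gripper_width: 0.0285
```

Run:
```python
from h import *
o=env.observe();p=o["tool_pos"];print(o["t"],p,o["joints"],o["gripper_width"],o["wrist_force"])
out=[]
for n,(x,y,w,h) in(("scene",(225,165,80,100)),("top",(235,185,80,80))):
    im=env.get_image(n)[:,:,::-1].copy(); cv2.imwrite(f"pics/{n}2.png",im)
    k=5 if n=="top" else 6; im=cv2.convertScaleAbs(cv2.resize(im[y:y+h,x:x+w],None,fx=k,fy=k,interpolation=cv2.INTER_CUBIC),alpha=1.5)
    out.append(cv2.copyMakeBorder(im,0,600-im.shape[0],0,0,cv2.BORDER_CONSTANT))
cv2.imwrite("pics/over.png",np.hstack(out)[:, :800])
P=p+[0,0,.0]
for z in(-.034,.046): print("spring pred",z,proj("scene",p+[0,0,z])) 
print("rod",proj("scene",[.525,.042,.124]))
```

```text
5.45 [0.52460849 0.04018552 0.20374898] [-0.64608866  0.06991765  0.54382094  1.81366484 -0.03439296  1.26781027
 -0.09715766] 0.028536676232230496 [-0.55956253  0.44485951 -1.89596769]
spring pred -0.034 [[264.92576627 205.97841193]]
spring pred 0.046 [[263.40095092 182.09361107]]
rod [[265.5208373  218.24523604]]
```

View pics/over.png

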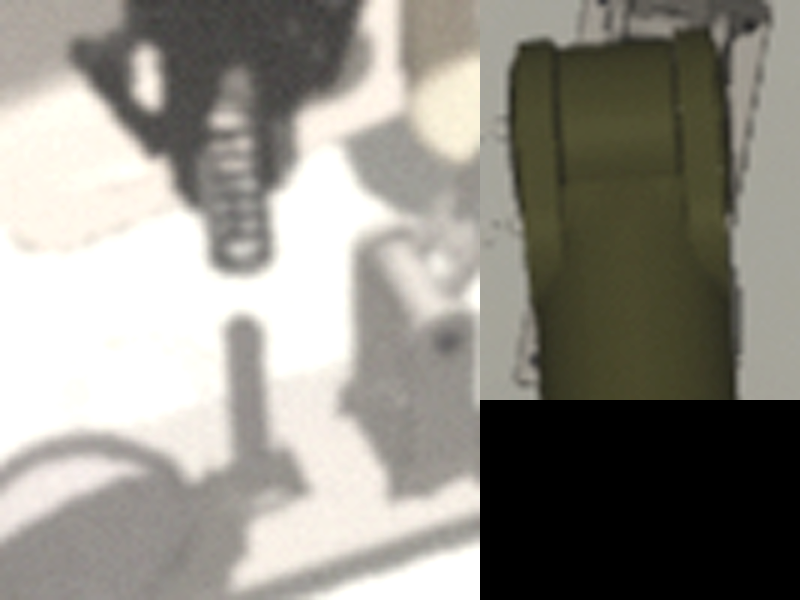

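The picture shows the spring held upright directly above the rod. Its foot is centred at column 265.0 with its bottom edge at row 210, and the rod's top is at column 265.8, row 217. Both agree with the prediction to within about 1 mm. I'll lower it gently until it touches.

Request:
{"api": "play_rows", "payload": {
  "deltas": [
    [0, 0, 25, 0, 0, 0],
    [0, 0, 40, 0, 0, 0],
    [0, 0, 45, 0, 0, 0],
    [0, 0, 48, 0, 0, 0],
    [0, 0, 51, 0, 0, 0],
    [0, 0, 51, 0, 0, 0]
  ]
}}

```text
t: 6.3
tool_pos: [0.5255, 0.0407, 0.1537]
orientation: [2.223, 2.215, 0.001]
wrist_force: [0.9, 1.0, -0.3]
gripper_width: 0.0279
```

Run:
```python
from h import *
o=env.observe();print(o["t"],o["tool_pos"],o["gripper_width"],o["wrist_force"],o["moment"])
```

```text
6.3 [0.52549965 0.04070358 0.15373666] 0.027863899562436484 [ 0.86440237  0.95602168 -0.30866372] [ 0.20137137 -0.13336132  0.00990444]
```

Request:
{"api": "play_rows", "payload": {
  "deltas": [
    [0, 0, 3, 0, 0, 0],
    [0, 0, 5, 0, 0, 0],
    [0, 0, 5, 0, 0, 0],
    [0, 0, 5, 0, 0, 0]
  ]
}}

```text
t: 6.8
tool_pos: [0.5254, 0.0413, 0.1486]
orientation: [2.223, 2.215, 0.002]
wrist_force: [1.5, 3.1, -1.1]
gripper_width: 0.0278
```

Run:
```python
from h import *
o=env.observe();p=o["tool_pos"];print(o["t"],o["tool_pos"],o["gripper_width"],o["wrist_force"],o["moment"])
im=env.get_image("scene")[:,:,::-1].copy(); cv2.imwrite(f"pics/scene3.png",im)
x,y,w,h=225,165,80,75;im=cv2.convertScaleAbs(cv2.resize(im[y:y+h,x:x+w],None,fx=8,fy=8,interpolation=cv2.INTER_CUBIC),alpha=1.5)
cv2.imwrite("pics/c3.png",im);print(proj("scene",p+[0,0,-.034]))
```

```text
6.8 [0.52542052 0.04128506 0.14857549] 0.027811536757025468 [ 1.50871875  3.07388046 -1.07171026] [ 0.69076746 -0.14792078 -0.02170092]
[[265.95070727 220.87432644]]
```

View pics/c3.png

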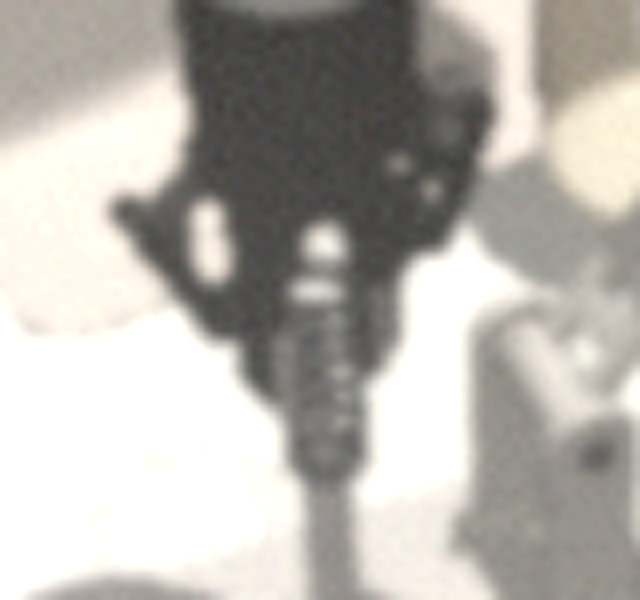

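The picture shows the foot with its bottom at row 225.2 (predicted 225.3), so it's 9 mm down the rod without compression and the tail has entered the groove. There is a 3 N side load in +y, so I'll ease towards +y while descending.

Request:
{"api": "play_rows", "payload": {
  "deltas": [
    [1.5, 0, 0, 0, 0, 0],
    [1.5, 0, 0, 0, 0, 0],
    [1.5, 0, 4, 0, 0, 0],
    [1.5, 0, 4, 0, 0, 0]
  ]
}}

```text
t: 7.35
tool_pos: [0.5251, 0.0423, 0.1441]
orientation: [2.224, 2.215, 0.0]
wrist_force: [0.8, 0.2, -0.4]
gripper_width: 0.028
```

Run:
```python
from h import *
o=env.observe();p=o["tool_pos"];print(o["t"],o["tool_pos"],o["gripper_width"],o["wrist_force"],o["moment"])
```

```text
7.35 [0.5251099  0.04228434 0.14410378] 0.02801650042450762 [ 0.75028011  0.17952309 -0.43211874] [0.05622418 0.03230699 0.02089378]
```

Request:
{"api": "play_rows", "payload": {
  "deltas": [
    [0, 0, 6, 0, 0, 0],
    [0, 0, 12, 0, 0, 0],
    [0, 0, 18, 0, 0, 0],
    [0, 0, 24, 0, 0, 0],
    [0, 0, 30, 0, 0, 0],
    [0, 0, 36, 0, 0, 0],
    [0, 0, 36, 0, 0, 0]
  ]
}}

```text
t: 8.22
tool_pos: [0.5249, 0.0424, 0.1075]
orientation: [2.224, 2.216, -0.001]
wrist_force: [0.1, 1.3, -1.0]
gripper_width: 0.0281
```

Run:
```python
from h import *
o=env.observe();p=o["tool_pos"];print(o["t"],o["tool_pos"],o["gripper_width"],o["wrist_force"],o["moment"])
```

```text
8.225 [0.52487636 0.04236911 0.10748254] 0.028080948111819774 [ 0.05355435  1.27212597 -0.96301585] [ 0.16970793 -0.06357367 -0.01971901]
```

Still free. Next, down to just above the seat (another 41.5 mm to touch).

Request:
{"api": "play_rows", "payload": {
  "deltas": [
    [0.5, 0, 7, 0, 0, 0],
    [0.5, 0, 14, 0, 0, 0],
    [0.5, 0, 21, 0, 0, 0],
    [0.5, 0, 28, 0, 0, 0],
    [0.5, 0, 35, 0, 0, 0],
    [0.5, 0, 39, 0, 0, 0],
    [0.5, 0, 43, 0, 0, 0],
    [0.5, 0, 43, 0, 0, 0]
  ]
}}

```text
t: 9.22
tool_pos: [0.5251, 0.0428, 0.0649]
orientation: [2.224, 2.215, -0.001]
wrist_force: [-2.0, 0.8, 3.7]
gripper_width: 0.0283
```

Run:
```python
from h import *
o=env.observe();p=o["tool_pos"];print(o["t"],o["tool_pos"],o["gripper_width"],o["wrist_force"],o["moment"])
im=env.get_image("scene")[:,:,::-1].copy(); cv2.imwrite(f"pics/scene4.png",im)
x,y,w,h=225,180,80,75;im=cv2.convertScaleAbs(cv2.resize(im[y:y+h,x:x+w],None,fx=8,fy=8,interpolation=cv2.INTER_CUBIC),alpha=1.5)
cv2.imwrite("pics/c4.png",im);print(proj("scene",p+[0,0,-.034]))
```

```text
9.225 [0.5251027  0.04275937 0.06487431] 0.028307890830084774 [-1.9532543   0.75078283  3.6912722 ] [-0.04192848  0.48989621 -0.02460531]
[[266.95466915 242.02882568]]
```

View pics/c4.png

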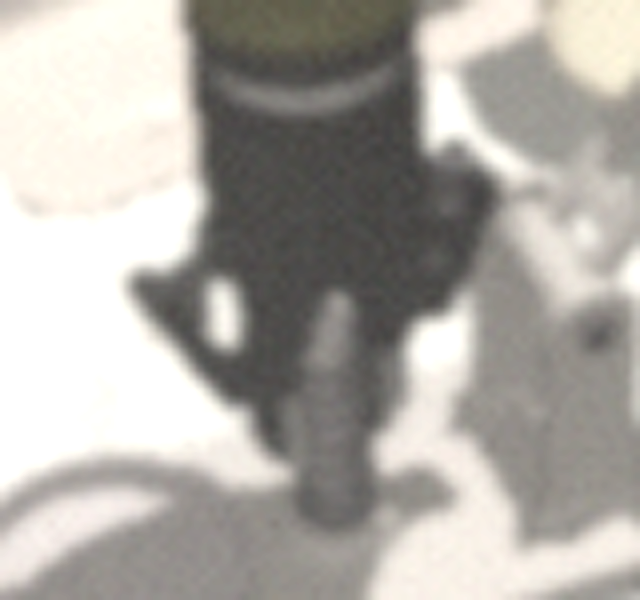

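The picture shows the foot at row about 245.5 on the boss, with the rod end sticking out above the spring's top. Contact came at 4 N, at the expected seat height. I'll release partly, clear of the cheeks, and lift straight up.

Request:
{"api": "play_rows", "payload": {
  "deltas": [
    [0, 0, 0, 0, 0, 0],
    [0, 0, 0, 0, 0, 0],
    [0, 0, 0, 0, 0, 0],
    [0, 0, 0, 0, 0, 0]
  ],
  "grip": 0.47
}}

```text
t: 9.78
tool_pos: [0.525, 0.0428, 0.0649]
orientation: [2.224, 2.215, -0.001]
wrist_force: [0.1, -0.2, 1.0]
gripper_width: 0.0454
```

Request:
{"api": "play_rows", "payload": {
  "deltas": [
    [0, 0, -20, 0, 0, 0],
    [0, 0, -60, 0, 0, 0],
    [0, 0, -100, 0, 0, 0],
    [0, 0, -150, 0, 0, 0],
    [0, 0, -200, 0, 0, 0],
    [0, 0, -200, 0, 0, 0]
  ]
}}

```text
t: 10.52
tool_pos: [0.5272, 0.0433, 0.2692]
orientation: [2.222, 2.213, 0.011]
wrist_force: [0.2, -0.1, 0.4]
gripper_width: 0.0448
```

Run:
```python
from h import *
o=env.observe();p=o["tool_pos"];print(o["t"],p,o["joints"],o["gripper_width"],o["wrist_force"])
im=env.get_image("scene")[:,:,::-1].copy(); cv2.imwrite(f"pics/scene5.png",im)
x,y,w,h=205,120,150,150;im=cv2.convertScaleAbs(cv2.resize(im[y:y+h,x:x+w],None,fx=4,fy=4,interpolation=cv2.INTER_CUBIC),alpha=1.3)
cv2.imwrite("pics/c5.png",im)
q=[.525,.0425,-.153]
for L in([0,0,.032],[0,0,.112],[0,0,.124]): print(L,proj("scene",place(q,L)))
h=np.array([.085,0,.1125])
for r in(120,165,200):
    a=np.radians(40); print(r,place(q,h+np.array([np.sin(a),0,np.cos(a)])*r/1e3))
```

```text
10.525 [0.52722538 0.0432579  0.2692494 ] [-0.6617675   0.02944334  0.54477095  1.71818457 -0.01500361  1.38898494
 -0.11870669] 0.044758507350878225 [ 0.20185188 -0.10399691  0.36494057]
[0, 0, 0.032] [[266.95231757 241.82286304]]
[0, 0, 0.112] [[265.63474583 221.36514328]]
[0, 0, 0.124] [[265.4270216  218.13984325]]
120 [[0.68524051 0.01779009 0.20442533]]
165 [[0.71382805 0.01338174 0.23889733]]
200 [[0.73606281 0.00995303 0.26570889]]
```

View pics/c5.png

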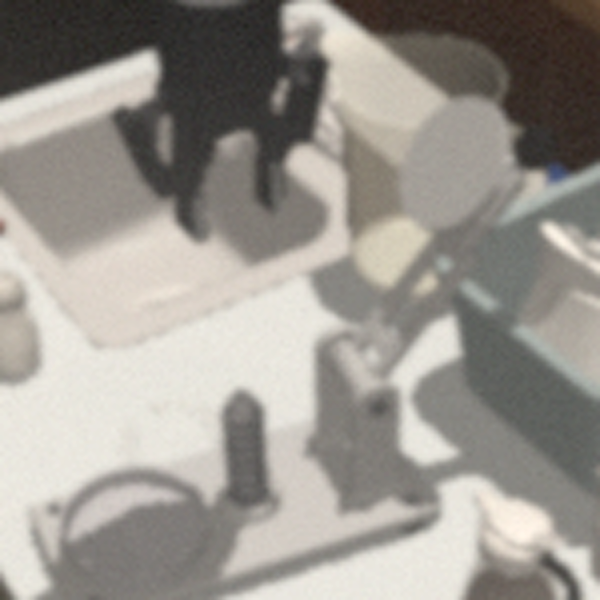

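The spring stands home on its seat at crop (245,450), with the rod's tip just above its top coil. The shaker and jug are untouched. Next is the press arm: I'll push it from behind with closed fingers. First I'll check clearance over the tub and work out the waypoints.

Run:
```python
from h import *
q=[.525,.0425,-.153]; y=-.153
for px in((262,95),(283,93),(305,95),(283,128),(247,157),(320,157)):
    for z in(.05,.1,.15,.2):
        s=least_squares(lambda s:proj("top",[*s,z])[0]-px,[.6,0]).x; print(px,z,np.round(s,3),np.round(proj("scene",[*s,z])[0]),end=" | ")
    print()
for L in([.2,0,.37],[.27,0,.37],[.265,0,.25],[.25,0,.25]):
    P=place(q,L)[0]; print(L,P,delta(P,y),proj("top",P),proj("scene",P))
im=cv2.imread("pics/scene5.png")[130:250,300:430]; cv2.imwrite("pics/tub.png",cv2.convertScaleAbs(cv2.resize(im,None,fx=4.5,fy=4.5,interpolation=cv2.INTER_CUBIC),alpha=1.3))
```

```text
(262, 95) 0.05 [0.924 0.068] [370. 184.] | (262, 95) 0.1 [0.91  0.066] [368. 173.] | (262, 95) 0.15 [0.896 0.064] [367. 162.] | (262, 95) 0.2 [0.882 0.062] [366. 150.] | 
(283, 93) 0.05 [0.931 0.001] [386. 194.] | (283, 93) 0.1 [0.917 0.001] [384. 183.] | (283, 93) 0.15 [0.903 0.001] [383. 171.] | (283, 93) 0.2 [0.889 0.001] [381. 159.] | 
(305, 95) 0.05 [ 0.925 -0.07 ] [400. 207.] | (305, 95) 0.1 [ 0.911 -0.067] [399. 196.] | (305, 95) 0.15 [ 0.898 -0.065] [397. 184.] | (305, 95) 0.2 [ 0.884 -0.063] [396. 171.] | 
(283, 128) 0.05 [ 0.818 -0.001] [358. 208.] | (283, 128) 0.1 [ 0.807 -0.001] [356. 196.] | (283, 128) 0.15 [ 0.796 -0.001] [355. 184.] | (283, 128) 0.2 [ 0.786 -0.   ] [354. 171.] | 
(247, 157) 0.05 [0.723 0.113] [310. 199.] | (247, 157) 0.1 [0.715 0.109] [309. 188.] | (247, 157) 0.15 [0.707 0.106] [308. 176.] | (247, 157) 0.2 [0.7   0.102] [307. 163.] | 
(320, 157) 0.05 [ 0.726 -0.119] [359. 244.] | (320, 157) 0.1 [ 0.718 -0.116] [358. 231.] | (320, 157) 0.15 [ 0.71  -0.112] [356. 218.] | (320, 157) 0.2 [ 0.703 -0.108] [355. 204.] | 
[0.2, 0, 0.37] [0.72266366 0.01201925 0.37      ] [-30.4, 197.5, -102.4, 0.3, 0.0, 8.5] [[278.091825   138.44869371]] [[336.08204966 121.97522858]]
[0.27, 0, 0.37] [0.79184594 0.00135098 0.37      ] [-40.8, 266.7, -102.0, 0.3, 0.0, 8.5] [[282.62741946 111.87828818]] [[360.68836297 115.76502821]]
[0.265, 0, 0.25] [0.78690435 0.002113   0.25      ] [-40.0, 261.2, 17.9, 0.3, 0.0, 8.5] [[282.16774104 123.88160637]] [[354.79976287 155.68631408]]
[0.25, 0, 0.25] [0.77207958 0.00439906 0.25      ] [-37.8, 246.3, 17.9, 0.3, 0.0, 8.5] [[281.27745322 129.10285822]] [[349.92419953 157.05756115]]
```

View pics/tub.png

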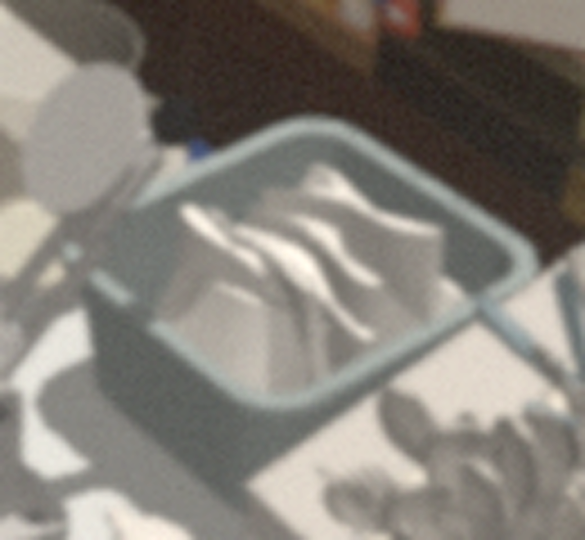

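Plates and tub rim top out at about z=0.15 (rim corner at crop (270,400)). The black knob sits at crop (180,115), matching the prediction. A path with the tips at z≥0.25 is clear, so I'll go up and over, fingers shut.

Request:
{"api": "play_rows", "payload": {
  "deltas": [
    [0, 0, -55, 0, 0, 0],
    [0, 0, -100, 0, 0, 4],
    [-8, 50, -102, 0, 0, 8.5],
    [-16, 105, -102, 0, 0, 8.5],
    [-25, 160, -102, 0, 0, 8.5],
    [-33, 215, -102, 0, 0, 8.5],
    [-41, 268, -102, 0, 0, 8.5],
    [-41, 268, -102, 0, 0, 8.5]
  ],
  "grip": 1
}}

```text
t: 11.58
tool_pos: [0.7964, -0.0002, 0.3581]
orientation: [-2.384, -2.043, 0.013]
wrist_force: [-1.0, -1.1, -1.0]
gripper_width: 0.0001
```

Run:
```python
from h import *
q=[.525,.0425,-.153]; y=-.153
o=env.observe();p=o["tool_pos"];print(o["t"],p,o["joints"],o["wrist_force"])
for L in([.27,0,.37],[.268,0,.25],[.235,0,.25]):
    print(delta(place(q,L)[0],y))
```

```text
11.575 [ 7.96377413e-01 -2.07616271e-04  3.58136570e-01] [-0.2696711   0.72902555  0.60811718  0.6921053  -0.39634485  1.80506761
 -0.03896989] [-0.9918303  -1.12315084 -0.98982651]
[0.8, -4.8, -11.8, -0.4, 0.3, -0.1]
[1.4, -6.0, 108.2, -0.4, 0.3, -0.1]
[1.4, -39.0, 108.4, -0.4, 0.3, -0.1]
```

Request:
{"api": "play_rows", "payload": {
  "deltas": [
    [1, -4, 50, 0, 0, 0],
    [1, -4, 90, 0, 0, 0],
    [1, -4, 107, 0, 0, 0],
    [1, -4, 107, 0, 0, 0]
  ]
}}

```text
t: 12.08
tool_pos: [0.7909, 0.0014, 0.2506]
orientation: [-2.383, -2.042, 0.015]
wrist_force: [-0.4, 0.4, 1.8]
gripper_width: 0.0001
```

```bash
cat > t.py <<'E'
from h import *
q=np.array([.525,.0425,-.153]); y=-.153
o=env.observe();p=o["tool_pos"];print(o["t"],p,o["wrist_force"])
c,s=np.cos(q[2]),np.sin(q[2]); d=p[:2]-q[:2]; print("press frame",c*d[0]+s*d[1],-s*d[0]+c*d[1])
# TCP path behind the arm: lean a (deg, + = back), tip height z
for a,z in((35,.25),(25,.26),(15,.272),(5,.277),(0,.277),(-5,.277),(-12,.277),(-18,.275)):
    a_=np.radians(a); u=np.array([np.sin(a_),np.cos(a_)]); n=np.array([np.cos(a_),-np.sin(a_)])
    X=max((np.array([.085,.1125])+u*r+n*.014)[0] for r in((.216,.185) if a>=0 else (.216,max(.13,(z-.1125)/np.cos(a_)))))+.0145
    print(a,round(X,3),delta(place(q,[X,0,z])[0],y)[:3])
E
python3 t.py
```

```text
12.075 [0.79094167 0.00137565 0.25059904] [-0.42730005  0.44498923  1.7577518 ]
press frame 0.26910253386728494 -0.00011343459661556504
35 0.235 [0.1, -34.2, 0.9]
25 0.203 [0.0, -65.7, -8.8]
15 0.169 [-0.1, -100.4, -20.5]
5 0.132 [-0.1, -137.1, -25.2]
0 0.114 [-0.2, -155.8, -25.1]
-5 0.099 [-0.2, -170.3, -24.9]
-12 0.078 [-0.2, -191.1, -24.7]
-18 0.06 [-0.2, -209.3, -22.6]
```

Request:
{"api": "play_rows", "payload": {
  "deltas": [
    [0, -12, 0, 0, 0, 0],
    [0, -22, 0, 0, 0, 0],
    [0, -34, 0, 0, 0, 0],
    [0, -46, -3, 0, 0, 0],
    [0, -58, -6, 0, 0, 0],
    [0, -70, -10, 0, 0, 0],
    [0, -84, -15, 0, 0, 0],
    [0, -98, -20, 0, 0, 0]
  ]
}}

```text
t: 13.08
tool_pos: [0.6959, 0.0161, 0.2758]
orientation: [2.384, 2.043, -0.004]
wrist_force: [4.7, 0.3, 9.6]
gripper_width: 0.0
```

```bash
python3 t.py
```

```text
13.075 [0.69589902 0.01609832 0.27583873] [4.72616714 0.2713173  9.64528111]
press frame 0.17292634888666758 -4.760618618884771e-05
35 0.235 [0.2, 61.9, 25.8]
25 0.203 [0.1, 30.6, 15.8]
15 0.169 [0.1, -4.0, 3.8]
5 0.132 [0.0, -40.7, -1.1]
0 0.114 [-0.0, -59.4, -1.1]
-5 0.099 [-0.0, -73.9, -1.1]
-12 0.078 [-0.1, -94.7, -1.1]
-18 0.06 [-0.1, -112.9, 0.9]
```

Request:
{"api": "play_rows", "payload": {
  "deltas": [
    [0, -4, -10, 0, 0, 0],
    [0, -14, -14, 0, 0, 0],
    [0, -26, -15, 0, 0, 0],
    [0, -38, -15, 0, 0, 0],
    [0, -50, -15, 0, 0, 0],
    [0, -60, -15, 0, 0, 0]
  ]
}}

```text
t: 13.82
tool_pos: [0.6354, 0.0256, 0.2905]
orientation: [2.385, 2.044, -0.005]
wrist_force: [0.2, 0.0, 0.6]
gripper_width: 0.0001
```

```bash
python3 t.py
python3 - <<'E'
from h import *
im=env.get_image("scene")[:,:,::-1].copy(); cv2.imwrite("pics/scene6.png",im)
x,y,w,h=205,90,150,150;im=cv2.convertScaleAbs(cv2.resize(im[y:y+h,x:x+w],None,fx=4,fy=4,interpolation=cv2.INTER_CUBIC),alpha=1.3)
cv2.imwrite("pics/c6.png",im)
E
```

```text
13.825 [0.63544495 0.02561314 0.29050115] [0.19729056 0.04524159 0.59261151]
press frame 0.1117283878345391 0.00014263432298438836
35 0.235 [0.1, 123.2, 40.3]
25 0.203 [0.0, 91.8, 30.4]
15 0.169 [-0.0, 57.2, 18.4]
5 0.132 [-0.1, 20.6, 13.5]
0 0.114 [-0.1, 1.8, 13.5]
-5 0.099 [-0.1, -12.7, 13.5]
-12 0.078 [-0.1, -33.5, 13.6]
-18 0.06 [-0.1, -51.7, 15.6]
```

Request:
{"api": "play_rows", "payload": {
  "deltas": [
    [0, -12, 0, 0, 0, 0],
    [0, -24, 0, 0, 0, 0],
    [0, -36, 0, 0, 0, 0],
    [0, -48, 0, 0, 0, 0],
    [0, -60, 0, 0, 0, 0],
    [0, -60, 0, 0, 0, 0]
  ]
}}

```text
t: 14.62
tool_pos: [0.5747, 0.0353, 0.2913]
orientation: [-2.384, -2.045, 0.004]
wrist_force: [0.3, 0.4, -1.1]
gripper_width: 0.0005
```

Run:
```python
from h import *
o=env.observe();p=o["tool_pos"];print(o["t"],p,o["wrist_force"])
im=env.get_image("scene")[:,:,::-1].copy(); cv2.imwrite("pics/scene7.png",im)
x,y=200,110;im=cv2.convertScaleAbs(cv2.resize(im[y:y+150,x:x+150],None,fx=4,fy=4,interpolation=cv2.INTER_CUBIC),alpha=1.3)
cv2.imwrite("pics/c7.png",im)
a=cv2.imread("pics/scene5.png",0).astype(int);b=cv2.imread("pics/scene7.png",0).astype(int)
q=[.525,.0425,-.153]; h=np.array([.085,0,.1125])
for d in(0,20,40,60,80,90):
    t=np.radians(d); P=place(q,h+np.array([-np.sin(t),0,np.cos(t)])*.2)[0]; u=proj("scene",P)[0]; i,j=np.round(u[::-1]).astype(int); print(d,u.round(1),[cv2.imread(f"pics/scene{k}.png",0)[i-2:i+3,j-2:j+3].mean().round() for k in(5,6,7)])
```

```text
14.625 [0.57469604 0.03531193 0.29125862] [ 0.32899103  0.41920208 -1.05644694]
0 [293.7 152.7] [np.float64(117.0), np.float64(40.0), np.float64(117.0)]
20 [268.3 163.5] [np.float64(72.0), np.float64(87.0), np.float64(85.0)]
40 [246.3 181.1] [np.float64(166.0), np.float64(167.0), np.float64(122.0)]
60 [231.2 202.4] [np.float64(163.0), np.float64(163.0), np.float64(163.0)]
80 [224.9 223.9] [np.float64(176.0), np.float64(176.0), np.float64(177.0)]
90 [225.3 233.7] [np.float64(177.0), np.float64(177.0), np.float64(177.0)]
```

Request:
{"api": "play_rows", "payload": {
  "deltas": [
    [0, 20, -40, 0, 0, 0],
    [0, 40, -80, 0, 0, 0],
    [0, 40, -80, 0, 0, 0],
    [0, 40, -80, 0, 0, 0],
    [0, 40, -80, 0, 0, 0],
    [0, 40, -80, 0, 0, 0],
    [0, 40, -80, 0, 0, 0],
    [0, 40, -80, 0, 0, 0]
  ]
}}

```text
t: 15.68
tool_pos: [0.6148, 0.0293, 0.3711]
orientation: [-2.385, -2.045, 0.004]
wrist_force: [0.1, -0.7, 0.6]
gripper_width: 0.0001
```

Request:
{"api": "play_rows", "payload": {
  "deltas": [
    [0, 0, 0, 0, 0, 0],
    [0, 0, 0, 0, 0, 0],
    [0, 0, 0, 0, 0, 0],
    [0, 0, 0, 0, 0, 0],
    [0, 0, 0, 0, 0, 0],
    [0, 0, 0, 0, 0, 0],
    [0, 0, 0, 0, 0, 0],
    [0, 0, 0, 0, 0, 0]
  ]
}}

```text
t: 16.68
tool_pos: [0.6148, 0.0293, 0.3711]
orientation: [-2.385, -2.045, 0.004]
wrist_force: [-0.3, 0.1, 0.1]
gripper_width: -0.0004
```

Request:
{"api": "play_rows", "payload": {
  "deltas": [
    [0, 0, 0, 0, 0, 0],
    [0, 0, 0, 0, 0, 0],
    [0, 0, 0, 0, 0, 0],
    [0, 0, 0, 0, 0, 0],
    [0, 0, 0, 0, 0, 0],
    [0, 0, 0, 0, 0, 0],
    [0, 0, 0, 0, 0, 0],
    [0, 0, 0, 0, 0, 0]
  ]
}}

```text
t: 17.68
tool_pos: [0.6148, 0.0293, 0.3711]
orientation: [-2.385, -2.045, 0.004]
wrist_force: [0.1, -0.1, 1.0]
gripper_width: 0.0005
```

Run:
```python
from h import *
o=env.observe();print(o["t"],o["tool_pos"],o["wrist_force"])
q=[.525,.0425,-.153]; h=np.array([.085,0,.1125])
im=env.get_image("scene")[:,:,::-1].copy(); cv2.imwrite("pics/scene8.png",im)
x,y=195,150;k=5;im=cv2.convertScaleAbs(cv2.resize(im[y:y+110,x:x+150],None,fx=k,fy=k,interpolation=cv2.INTER_CUBIC),alpha=1.3)
for th,col in((2.29,(0,255,0)),(2.5,(0,0,255))):
    t=th-np.radians(40); d=np.array([-np.sin(t),0,np.cos(t)])
    u=proj("scene",place(q,h+d*.2))[0]; print(th,u, (u-[x,y]+.5)*k); cv2.circle(im,tuple(np.round((u-[x,y]+.5)*k).astype(int)),4,col,1)
    u=proj("scene",place(q,h+d*.216))[0]; cv2.circle(im,tuple(np.round((u-[x,y]+.5)*k).astype(int)),2,col,1)
cv2.imwrite("pics/c8.png",im)
```

```text
17.675 [0.61475996 0.02927153 0.37109854] [ 0.09040905 -0.09307103  0.95040472]
2.29 [225.44219291 234.85591647] [154.71096454 426.77958234]
2.5 [228.93326838 245.09079142] [172.16634189 477.95395709]
```

View pics/c8.png

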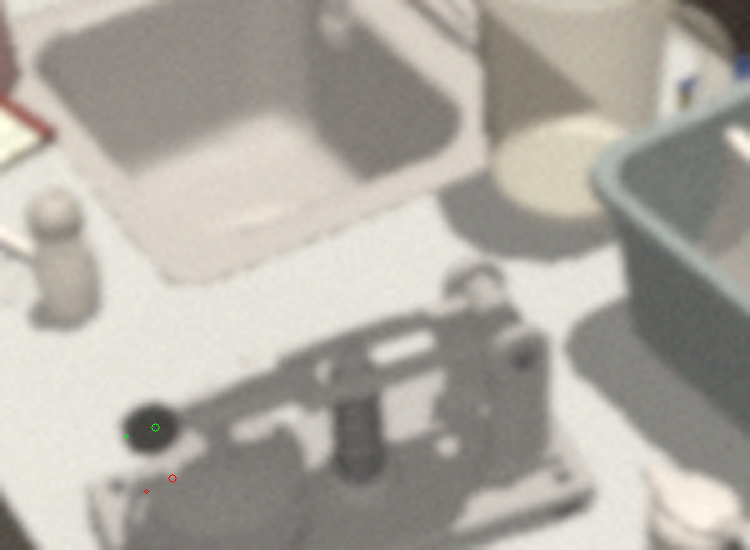

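The picture shows the arm down, level over the rod. The knob is at (152,428), against (155,427) predicted for an angle of 2.29 and (172,478) for 2.50, so it rests on the spring. The spring stands upright under the rails, the shaker is upright, and the robot is clear of everything. I'm handing it in.

Run:
```python
from h import *
a=cv2.imread("pics/scene0.png",0).astype(int);b=cv2.imread("pics/scene8.png",0).astype(int)
print("change at jug, shaker:",abs(a-b)[240:290,320:352].mean(),abs(a-b)[185:215,198:216].mean())
print(env.sign_off())
```

```text
change at jug, shaker: 2.081875 2.672222222222222
the job is handed in; nothing more can be done
None
```

The spring is on the guide rod, fully home on its seat, and the press arm rests on it. I handed the job in with the robot touching nothing, at about 18 s of the 64 s allowed.

- **Spring:** I gripped it and lowered it over the rod. The tail went into the groove without any turning, after I moved it 1.5 mm sideways to clear a 3 N side load. Contact on the seat came at the expected height with about 4 N.
- **Press arm:** I pushed it from behind past upright, and it sank onto the spring by its own weight. In the last picture the knob is within about 1 px of where it should be at 2.29 rad, far from the no-spring position of 2.50.
- **Shaker and jug:** a before/after comparison shows both still standing and unmoved.

No final check failed. During the arm push the force briefly read about 10 N upward, cause not established; raising the fingers cleared it, and it stayed well under the 40 N limit. The tail in the groove was not seen directly: I infer it from the free descent to seat height.

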